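# Bring the red-capped sample to the front of the carousel and start the run

## Task

Spin the sample carousel by pushing the studs on its rim until the red-capped vial stands at the front, squarely behind the orange arrow. Then, and only then, press the green start button down and let it go. Do not grasp, lift or touch any vial, and leave the other things on the bench where they are.

Things in the scene. Friction and masses are not known exactly. Their poses are not given: they have to be found in the camera images.
- sampler: fixed beige base of the sample carousel, round, 244 mm diameter and 32 mm high, with a 70 mm wide nose that reaches 160 mm from the axis; on the nose an orange arrowhead 32 mm long lies flat, its point outward. The nose marks the front. Origin on the carousel's axis, at bench height; its own -x axis points out along the nose (towards the robot, give or take 30 degrees), z up
- front_spot (a point): the front position: a point on the base, on the line from the carousel's axis to the arrow, 62 mm from the axis, 45 mm above the bench; it does not turn with the turntable. A vial in front has the centre of its underside here
- turntable: light blue disc on the base, 230 mm diameter, top 45 mm above the bench, turning endlessly either way about the vertical axis through its origin (on the axis, at bench height); light friction (0.15 N m) stops it once no longer pushed. Six grey vial sockets, 30 mm diameter, 18 mm tall, 62 mm from the axis at 0, 60, ..., 300 degrees from its own x axis. Grey hub 44 mm diameter, 20 mm tall
- stud (a point): top centre of one of six alike black upright studs on the turntable's rim, to push sideways with a finger: 10 mm diameter, 30 mm tall (from 45 to 75 mm above the bench), 105 mm from the axis, at 30, 90, 150, 210, 270 and 330 degrees from the turntable's own x axis (counter-clockwise seen from above), midway between the sockets; this one is at 30 degrees
- vial_grey: loose glass vial with a grey cap, 22 mm diameter, 48 mm tall, origin at the centre of its underside (top 48 mm above it), standing upright in one of the turntable's six sockets; do not touch it
- vial_red: loose glass vial with a RED cap, 22 mm diameter, 48 mm tall, origin at the centre of its underside (top 48 mm above it), standing upright in one of the turntable's six sockets; do not touch it. This is the marked sample that must come to the front
- vial_white1: loose glass vial with a white cap, 22 mm diameter, 48 mm tall, origin at the centre of its underside (top 48 mm above it), standing upright in one of the turntable's six sockets; do not touch it
- vial_blue1: loose glass vial with a blue cap, 22 mm diameter, 48 mm tall, origin at the centre of its underside (top 48 mm above it), standing upright in one of the turntable's six sockets; do not touch it
- vial_white2: loose glass vial with a white cap, 22 mm diameter, 48 mm tall, origin at the centre of its underside (top 48 mm above it), standing upright in one of the turntable's six sockets; do not touch it
- vial_blue2: loose glass vial with a blue cap, 22 mm diameter, 48 mm tall, origin at the centre of its underside (top 48 mm above it), standing upright in one of the turntable's six sockets; do not touch it
- start_top (a point): centre of the top of the green round start button (32 mm diameter), about 62 mm above the bench, in a black collar on a beige control box (100 x 80 mm, 40 mm high) fixed to the bench to the robot's right of the carousel; pressed straight down. The point moves with the button
- start (a joint): start button travel in m: 0 released, 0.006 fully down (about 5 N); springs back. It counts as pressed from 0.0045
- beaker: empty glass beaker, 66 mm diameter, 85 mm tall, loose on the bench; leave alone. Origin at the centre of its underside
- amber_bottle: amber reagent bottle, 64 mm diameter, 130 mm tall, loose on the bench; leave alone. Origin at the centre of its underside
- reagent_jar: white jar with a blue lid, 70 mm diameter, 90 mm tall, loose on the bench; leave alone. Origin at the centre of its underside
- tip_box: open blue divided box, 120 x 85 x 50 mm, loose on the bench; leave alone. Origin at the centre of its underside

How it is judged (in metres and radians):
On the way, in this order (a step that is already met when the one before it is completed fails the run):
1. the turntable rests with the red-capped vial at the front (within 8 mm) (horizontal distance between vial_red and front_spot below 0.008 m and angular speed of turntable below 0.05 rad/s), for 0.2 s.
2. the start button is pressed down, at least 4.5 mm (value of joint start above 0.0045 m and horizontal distance between vial_red and front_spot below 0.008 m), for 0.05 s.
At the end, for the whole second after the job is handed in: The red-capped vial's centre is within 8 mm (horizontally) of the front position, the turntable is at rest, all six vials stand upright in their sockets (risen less than 7 mm, tilted less than 0.2 rad), and the start button has been pressed and let go (all of step 1 and value of joint start below 0.002 m and height (world z) of each of vial_grey, vial_red, vial_white1, vial_blue1, vial_white2, vial_blue2 below 0.052 m and angle between each of vial_grey, vial_red, vial_white1, vial_blue1, vial_white2, vial_blue2's own z axis and vertical below 0.2 rad); the robot touches nothing.
It fails at once if the start button is pressed while the red-capped vial is not at the front (value of joint start above 0.0035 m and not (horizontal distance between vial_red and front_spot below 0.009 m)).
It fails at once if a vial is touched by the robot with more than 1 N (contact force between any of the fingers, the arm and vial_grey above 1 N or contact force between any of the fingers, the arm and vial_red above 1 N or contact force between any of the fingers, the arm and vial_white1 above 1 N or contact force between any of the fingers, the arm and vial_blue1 above 1 N or contact force between any of the fingers, the arm and vial_white2 above 1 N or contact force between any of the fingers, the arm and vial_blue2 above 1 N).
It fails at once if a vial is lifted by more than 10 mm or tipped by more than 0.35 rad (height (world z) of any of vial_grey, vial_red, vial_white1, vial_blue1, vial_white2, vial_blue2 above 0.055 m or angle between any of vial_grey, vial_red, vial_white1, vial_blue1, vial_white2, vial_blue2's own z axis and vertical above 0.35 rad).
It fails at once if another thing on the bench is moved by more than 15 mm (distance of any of beaker, amber_bottle, reagent_jar, tip_box from where it was at the start of the episode above 0.015 m).
It also fails if it takes over 72 s, if anything falls off the work surface, if the arm or the gripper's body presses on something with over 40 N, if the wrist force passes 120 N, or if a joint passes its speed limit or range.

## Robot

A 6-joint arm with a two-finger parallel gripper is mounted at the origin on the work surface. World frame = base frame: x ahead of the robot, y to its left, z up, the work surface at z = 0. Lengths are in mm, angles in rad, forces in N, time in s.
With the tool pointing down it reaches from about 350 to 725 mm from the base axis. Payload 6 kg.
Tool frame: the origin (TCP) lies midway between the tips of the shut fingers; the grasp point (between the pads) lies 19 mm behind it; z points along the fingers, y is the line along which they close (so a half turn about z gives the same grasp; the last joint's range is limited). The gripper opens to 85 mm and grips with 20 to 120 N. Pads are 22 mm wide; open, the fingers measure 114 mm over their backs; the gripper's body (76 mm by 85 mm) begins 54 mm behind the grasp point. The pads swing forward as they close: fully open they stand 13 mm farther back than shut.
Start: joints at [-0.844, 0.04, 0.085, 0, -1.615, -0.334], TCP at [229.673, -554.278, 231.261] pointing down, gripper open.
Joint ranges: [-2.56, 2.56], [-1.29, 2.01], [-1.08, 1.49], [-3.29, 1.98], [-2.81, -0.18], [-2.99, 2.99]. Speed limits (rad/s): [2.57, 2.57, 3.01, 3.14, 3.14, 3.14].

## Interface

Orientations are given as a rotation vector (axis times angle).
In Python, from rig import manip gives the robot as it stands.
- The arm moves only by the tool apply_moves, never from a script. Its argument "deltas" is a list of rows, each a list of 5 numbers: the opening, from -1 (shut) to 1 (fully open), then the shift along the world's x, y, z as a fraction of full scale, then the turn about the world's z as a fraction of full scale. A call has 1 to 8 rows; each row is the pose to reach, as a shift and turn from the pose commanded when the call began, turning the shorter way round; what a row does not reach only later rows make up. Full scale, the value 1, is 0.3 m for a shift and pi rad for a turn. A row lasts 1/10 s, in which the tool goes at most 50 mm and 8.59 degrees, less where a joint would pass 70% of its speed; a pose out of reach is approached as far as the arm can. A call with a number of a shift or a turn outside -1 to 1 is refused whole. A call with a gripper value outside its range is refused whole. The fingers move at their own pace and stop on an object; "squeeze" is the grip in N (left out, the last holds). Time passes only in rows, so rows that repeat a pose let the fingers close. It gives the time, the measured TCP pose, the force, the opening and the grip force at its end, in the units of the state.
- manip.observe(): the state, without advancing time (a new reading comes with each control period).
- manip.camera(name): name is "scene" or "top"; returns a dict with "pixels" (420x560x3 uint8, red, green, blue), "fovy" (degrees; the focal length in pixels is half the picture's height over the tangent of half this angle, whatever the lens; pixels are square), "cx", "cy" (the principal point, pixels), "dist" ([k1, k2, p1, p2, k3] as OpenCV has them; the pictures are not rectified), "R" (3x3) and "t" (3): a world point X has camera coordinates R X + t. Camera axes: x right, y down, z forward; pixel columns grow to the right and rows downward; lengths in mm; the calibration is good to about 2 mm. A picture is of the moment at which its call begins. There is no depth.
- manip.sign_off(): hands the job in; it is judged then, once.
The state is a dict: "t": time; "qpos": joint angles; "joint_velocities": joint speeds; "joint_efforts": joint torques, N m; "tcp_pos": TCP position; "tool_rot": TCP orientation; "force": force on the tool from outside, world axes, zero at the start; "wrist_torque": the same for the moment, N m; "finger_gap": opening from 0.0 (shut) to 1.0 (fully open); "grasp_force": force on a finger pad.
Only numpy, scipy, OpenCV 4.12 (cv2) and the standard library are available. Lean on these libraries where they do the work, as an engineer would, in place of code of your own. Each camera call takes 0.05 s, during which the arm holds its last target. There are 200 camera calls.

## Working session

There is one attempt and no reset: what is moved stays moved. The work goes in short steps, Python scripts to look and compute and a tool call to move; the robot and the scene stay as the last step left them, time stands still between calls to the robot, and variables do not carry over. Pictures are saved under pics/ and viewed, at most 10 in all, crops included, and the job is handed in when it is done.

Besides the shell and the picture viewer there is one more tool, called after ">>>" by a JSON object that holds its "op" and its "data", one argument or row to a line. apply_moves: Moves the arm, as the interface text tells. Shift numbers are shares of 0.3 m and turn numbers shares of pi rad, none past 1 either way. Its arguments: {"type":"object","properties":{"deltas":{"type":"array"},"squeeze":{"type":"number"}},"required":["deltas"]}

```bash
mkdir -p pics; cat > h.py <<'E'
import numpy as np, cv2
from rig import manip
def cam(n):
    c=manip.camera(n); p=np.asarray(c["pixels"]); f=p.shape[0]/2/np.tan(np.radians(c["fovy"])/2)
    c["K"]=np.array([[f,0,c["cx"]],[0,f,c["cy"]],[0,0,1]]); c["R"]=np.array(c["R"]);c["t"]=np.array(c["t"]);c["dist"]=np.array(c["dist"],float)
    c["bgr"]=cv2.cvtColor(p,cv2.COLOR_RGB2BGR); c["hsv"]=cv2.cvtColor(p,cv2.COLOR_RGB2HSV); return c
def ray(c,uv,z):
    u=cv2.undistortPoints(np.array(uv,float).reshape(-1,1,2),c["K"],c["dist"])[:,0]
    d=np.c_[u,np.ones(len(u))]@c["R"]; o=-c["R"].T@c["t"]
    return o+d*((z-o[2])/d[:,2])[:,None]
def proj(c,X):
    return cv2.projectPoints(np.array(X,float).reshape(-1,3),cv2.Rodrigues(c["R"])[0],c["t"],c["K"],c["dist"])[0][:,0]
def blobs(c,lo,hi,mina=15):
    m=cv2.inRange(c["hsv"],lo,hi); n,l,s,ce=cv2.connectedComponentsWithStats(m)
    return [(ce[i].round(1),s[i,4]) for i in range(1,n) if s[i,4]>=mina]
E
python3 - <<'E'
from h import *
for n in("top","scene"):
    c=cam(n); cv2.imwrite(f"pics/{n}0.png",c["bgr"]); print(n,-c["R"].T@c["t"],c["fovy"])
    for k,lo,hi in(("red",(0,150,80),(6,255,255)),("orange",(8,150,120),(22,255,255)),("green",(45,100,60),(85,255,255))):
        print(k,blobs(c,lo,hi))
print(manip.observe())
E
```

```text
top [ 368.7886844   -47.68938971 1333.40949231] 45.08362333029825
red [(array([538.8, 155.7]), np.int32(28))]
orange [(array([352.1, 108.7]), np.int32(1610)), (array([324.9,  93.8]), np.int32(59)), (array([339.5,  94.1]), np.int32(16)), (array([341.5, 155.2]), np.int32(228)), (array([547.7, 182.1]), np.int32(546)), (array([242.1, 281.6]), np.int32(149))]
green [(array([123.4, 120.2]), np.int32(3973)), (array([400.2, 234.9]), np.int32(144))]
scene [1310.46361017  187.43451563  848.32129561] 50.934466374725005
red [(array([244.5,  34.5]), np.int32(18)), (array([286. , 200.7]), np.int32(34))]
orange [(array([425.8,  45.5]), np.int32(61)), (array([456.7,  47.3]), np.int32(29)), (array([ 34.8, 192.6]), np.int32(491)), (array([339.3, 190. ]), np.int32(47)), (array([198.8, 250.5]), np.int32(425)), (array([207.6, 275.1]), np.int32(21))]
green [(array([184.3, 186.5]), np.int32(101)), (array([460.1, 379.1]), np.int32(6658))]
{'t': 0.1, 'qpos': array([-8.44303763e-01,  4.07724024e-02,  8.39561658e-02, -3.98646371e-04,
       -1.61546289e+00, -3.33704386e-01]), 'joint_velocities': array([ 0.00046268, -0.0029886 ,  0.00055019,  0.00167826, -0.00058442,
       -0.00164741]), 'joint_efforts': array([-5.56891944e-03, -3.69348764e+01,  3.48279405e+01,  6.95184633e+00,
       -4.60077776e-03,  3.17589155e-07]), 'tcp_pos': array([ 229.63301056, -554.02864301,  230.39392626]), 'tool_rot': array([ 6.12979133e-01, -3.08079599e+00, -2.32552499e-03]), 'force': array([0.31331425, 0.18627559, 0.47924301]), 'wrist_torque': array([0.00176093, 0.0130586 , 0.02125205]), 'grasp_force': 0.0, 'finger_gap': 1.0006046997111455}
```

View pics/top0.png

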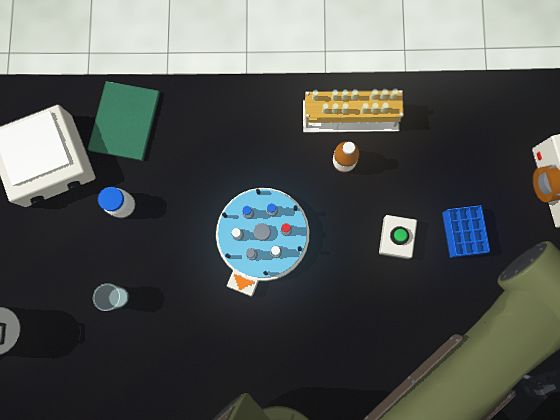

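View pics/scene0.png

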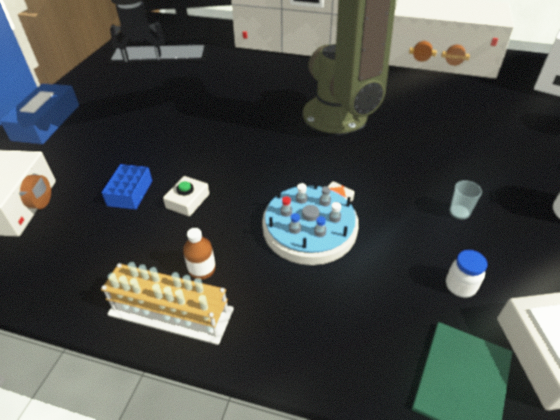

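The top view shows the carousel at about (263,233), its arrow at (242,282), the red cap at (286,229), and the start button at (400,235). The scene view agrees. Next I turn these into world positions.

```bash
cat >> h.py <<'E'
def measure(c):
    m=cv2.inRange(c["hsv"],(90,60,120),(110,200,255)); m[:, :200]=0; m[:,330:]=0; m[:170]=0; m[300:]=0
    m=cv2.morphologyEx(m,cv2.MORPH_OPEN,np.ones((3,3)))
    ct=max(cv2.findContours(m,cv2.RETR_EXTERNAL,cv2.CHAIN_APPROX_NONE)[0],key=cv2.contourArea)
    P=ray(c,cv2.convexHull(ct)[:,0],45)[:,:2]; (x,y),r=cv2.minEnclosingCircle(P.astype(np.float32))
    rd=[b for b in blobs(c,(0,120,70),(7,255,255),8)+blobs(c,(172,120,70),(180,255,255),8) if 200<b[0][0]<330 and 170<b[0][1]<300]
    ar=[b for b in blobs(c,(5,130,120),(25,255,255),60) if 200<b[0][0]<330 and 250<b[0][1]<310]
    A=np.array([x,y]); out=dict(axis=A,r=r)
    if rd: R=ray(c,[max(rd,key=lambda b:b[1])[0]],91)[0,:2]; out.update(red=R,redr=np.linalg.norm(R-A),redang=np.degrees(np.arctan2(*(R-A)[::-1])))
    if ar: a=ray(c,[max(ar,key=lambda b:b[1])[0]],32)[0,:2]; out.update(arrow=a,arang=np.degrees(np.arctan2(*(a-A)[::-1])),arr=np.linalg.norm(a-A))
    return out
def studs(c,A):
    m=cv2.inRange(c["hsv"],(0,0,0),(180,255,45)); n,l,s,ce=cv2.connectedComponentsWithStats(m); o=[]
    for i in range(1,n):
        if 4<=s[i,4]<60:
            q=ray(c,[ce[i]],62)[0,:2]-A
            if 85<np.hypot(*q)<125: o.append((round(float(np.hypot(*q))),round(float(np.degrees(np.arctan2(q[1],q[0]))),1),int(s[i,4])))
    return o
E
python3 - <<'E'
from h import *
c=cam("top"); o=measure(c); print(o); print(studs(c,o["axis"]))
print("btn",ray(c,[blobs(c,(45,100,60),(85,255,255))[-1][0]],62))
hub=cv2.HoughCircles
s=cam("scene");print("btn scene",ray(s,[blobs(s,(45,100,60),(85,255,255))[0][0]],62))
print("red scene",ray(s,[[286,200.7]],88))
for n,u,v,z in(("amber",348,148,130),("jar",111,199,90),("beaker",105,296,85),("tipbox",466,231,50)): print(n,ray(c,[[u,v]],z)[0])
# overlay check
A=o["axis"]; im=c["bgr"].copy()
th=np.radians(np.arange(0,360,5)); 
for rr,z in((115,45),):
    for p in proj(c,np.c_[A[0]+rr*np.cos(th),A[1]+rr*np.sin(th),0*th+z]): cv2.circle(im,tuple(int(v) for v in p.round()),0,(0,0,255),-1)
cv2.imwrite("pics/crop1.png",cv2.resize(im[170:310,200:430],None,fx=3.4,fy=3.4,interpolation=cv2.INTER_CUBIC))
E
```

```text
{'axis': array([541.23468018,  37.46601105]), 'r': 114.59520721435547, 'red': array([546.76043286, -24.49569162]), 'redr': np.float64(62.20760838230338), 'redang': np.float64(-84.90383651023079), 'arrow': array([415.98303098,  88.32460626]), 'arang': np.float64(157.90032416644038), 'arr': np.float64(135.18347655022296)}
[(112, 33.2, 54), (116, -10.0, 12), (114, -48.7, 48), (104, 5.5, 10), (104, -55.2, 8), (104, 65.6, 11), (121, -83.2, 4), (123, -90.5, 4), (124, -112.2, 10), (105, -116.0, 4), (106, -174.8, 5)]
btn [[ 530.08722589 -312.1908052    62.        ]]
btn scene [[ 540.26362801 -308.35092073   62.        ]]
red scene [[548.24852211 -23.93624038  88.        ]]
amber [ 737.44861976 -179.23382006  130.        ]
jar [622.33050662 413.02016201  90.        ]
beaker [382.48388275 416.46794007  85.        ]
tipbox [ 540.55709857 -480.13745539   50.        ]
```

View pics/crop1.png

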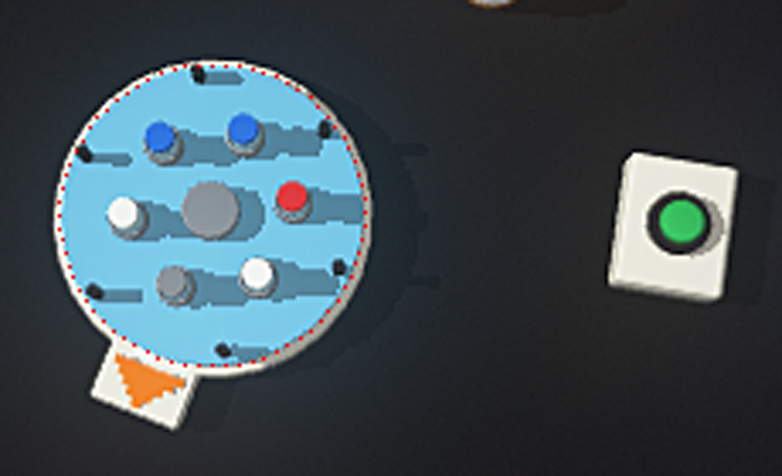

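The overlay fits, so the axis is (541,37.5), the red vial is at −84.9° and the front is at 157.9°. The turntable needs to go −117° (clockwise). I'll push the stud at 5° with shut fingers, approaching at a finger angle of 23° and radius 114.

>>> {"op": "apply_moves", "data": {
  "deltas": [
    [-1,0.65,1,0,0.25],
    [-1,0.65,1,0,0.25],
    [-1,0.65,1,0,0.25],
    [-1,0.65,1,0,0.25],
    [-1,0.65,1,0,0.25],
    [-1,0.65,1,0,0.25],
    [-1,0.65,1,0,0.25],
    [-1,0.65,1,0,0.25]
  ]
}}

```text
t: 1.0
tcp_pos: [426.6, -250.5, 230.9]
tool_rot: [-1.752, 2.607, 0.001]
force: [0.0, 0.6, -0.3]
finger_gap: 0.002
grasp_force: 0.0
```

>>> {"op": "apply_moves", "data": {
  "deltas": [
    [-1,0.65,1,0,0.25],
    [-1,0.65,1,0,0.25],
    [-1,0.65,1,0,0.25],
    [-1,0.65,1,0,0.25],
    [-1,0.65,1,0,0.25],
    [-1,0.65,1,0,0.25],
    [-1,0.65,1,0,0.25],
    [-1,0.65,1,0,0.25]
  ]
}}

```text
t: 1.8
tcp_pos: [620.9, 49.3, 228.6]
tool_rot: [2.613, -1.74, -0.004]
force: [-0.1, -0.5, -0.8]
finger_gap: -0.001
grasp_force: 0.0
```

>>> {"op": "apply_moves", "data": {
  "deltas": [
    [-1,0.088,0.12,0,0],
    [-1,0.088,0.12,-0.2,0],
    [-1,0.088,0.12,-0.3,0],
    [-1,0.088,0.12,-0.4,0],
    [-1,0.088,0.12,-0.4,0]
  ]
}}

```text
t: 2.3
tcp_pos: [643.2, 80.5, 105.1]
tool_rot: [2.605, -1.742, -0.011]
force: [-0.5, 0.5, -0.3]
finger_gap: 0.001
grasp_force: 0.0
```

```bash
python3 - <<'E'
from h import *
o=manip.observe(); print(o["tcp_pos"],o["force"],o["qpos"])
c=cam("scene"); cv2.imwrite("pics/s1.png",cv2.resize(c["bgr"][130:280,220:400],None,fx=4,fy=4))
E
```

```text
[643.20539496  80.49880412 105.07721822] [-0.45432336  0.53582809 -0.25444148] [ 0.43142534  0.19653115  0.02545597 -0.00191579 -1.40965191 -0.03923406]
```

View pics/s1.png

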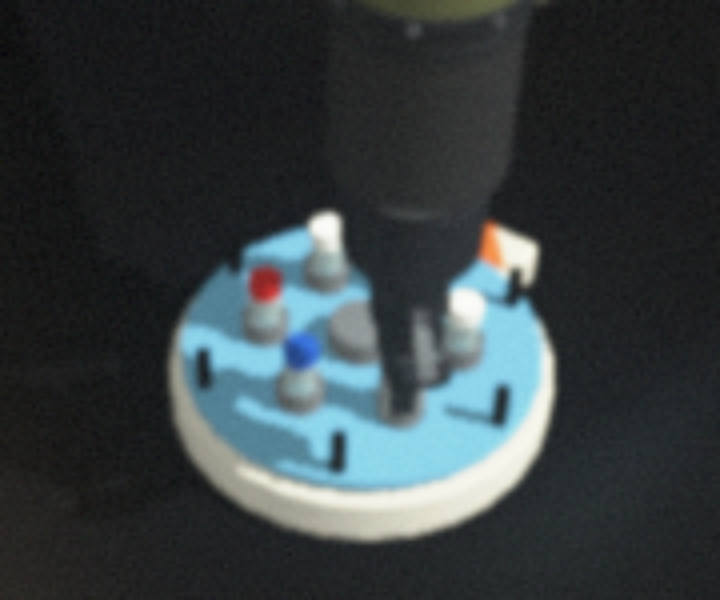

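The tip projects onto the socket behind it, which is what (643,81,105) should look like, so the finger is outside the vials over the rim. I'll descend there and work out the arc.

>>> {"op": "apply_moves", "data": {
  "deltas": [
    [-1,0,0,-0.1,0],
    [-1,0,0,-0.173,0],
    [-1,0,0,-0.173,0],
    [-1,0,0,-0.173,0]
  ]
}}

```text
t: 2.75
tcp_pos: [647.3, 81.5, 62.2]
tool_rot: [-2.611, 1.744, -0.004]
force: [0.4, 0.3, 0.9]
finger_gap: 0.0
grasp_force: 0.0
```

```bash
python3 - <<'E'
from h import *
o=manip.observe(); print(o["tcp_pos"],o["force"])
A=np.array([541.2,37.5])
P=lambda a:A+114*np.array([np.cos(np.radians(a)),np.sin(np.radians(a))])
s=np.array([646,82]);a0=23
for a in range(18,-108,-5):
    if (18-a)%40==0 : print("--call, from",a0,s)
    print(a,((P(a)-s)/300).round(3),round((a-a0)/180,3))
    if (18-a)%40==35: s=P(a);a0=a
E
```

```text
[647.287099    81.47676087  62.21264148] [0.37608686 0.29233463 0.92909257]
--call, from 23 [646  82]
18 [ 0.012 -0.031] -0.028
13 [ 0.021 -0.063] -0.056
8 [ 0.027 -0.095] -0.083
3 [ 0.03  -0.128] -0.111
-2 [ 0.03  -0.162] -0.139
-7 [ 0.028 -0.195] -0.167
-12 [ 0.022 -0.227] -0.194
-17 [ 0.014 -0.259] -0.222
--call, from -17 [650.21874218   4.16962566]
-22 [-0.011 -0.031] -0.028
-27 [-0.025 -0.061] -0.056
-32 [-0.041 -0.09 ] -0.083
-37 [-0.06  -0.118] -0.111
-42 [-0.081 -0.143] -0.139
-47 [-0.104 -0.167] -0.167
-52 [-0.129 -0.188] -0.194
-57 [-0.156 -0.208] -0.222
--call, from -57 [603.28884999 -58.10844475]
-62 [-0.029 -0.017] -0.028
-67 [-0.058 -0.031] -0.056
-72 [-0.09  -0.043] -0.083
-77 [-0.121 -0.052] -0.111
-82 [-0.154 -0.058] -0.139
-87 [-0.187 -0.061] -0.167
-92 [-0.22  -0.061] -0.194
-97 [-0.253 -0.058] -0.222
--call, from -97 [527.30689485 -75.65026129]
-102 [-0.033  0.005] -0.028
-107 [-0.065  0.014] -0.056
```

>>> {"op": "apply_moves", "data": {
  "deltas": [
    [-1,0.012,-0.031,0,-0.028],
    [-1,0.021,-0.063,0,-0.056],
    [-1,0.027,-0.095,0,-0.083],
    [-1,0.03,-0.128,0,-0.111],
    [-1,0.03,-0.162,0,-0.139],
    [-1,0.028,-0.195,0,-0.167],
    [-1,0.022,-0.227,0,-0.194],
    [-1,0.014,-0.259,0,-0.222]
  ]
}}

```text
t: 3.55
tcp_pos: [652.3, 4.0, 63.3]
tool_rot: [-1.852, 2.532, -0.004]
force: [1.8, 1.6, -0.5]
finger_gap: 0.002
grasp_force: 0.6
```

```bash
python3 - <<'E'
from h import *
o=manip.observe(); print(o["tcp_pos"],o["force"])
c=cam("top"); m=measure(c); print(m); cv2.imwrite("pics/t2.png",cv2.resize(c["bgr"][170:310,180:380],None,fx=4,fy=4))
E
```

```text
[652.27782723   4.03579857  63.2880578 ] [ 1.81040163  1.55090864 -0.53013121]
{'axis': array([541.05627441,  37.63739777]), 'r': 114.51056671142578, 'red': array([515.61049503, -19.41854469]), 'redr': np.float64(62.47294020629162), 'redang': np.float64(-114.03589064553657), 'arrow': array([415.98303098,  88.32460626]), 'arang': np.float64(157.93924576843654), 'arr': np.float64(134.95373031880212)}
```

View pics/t2.png

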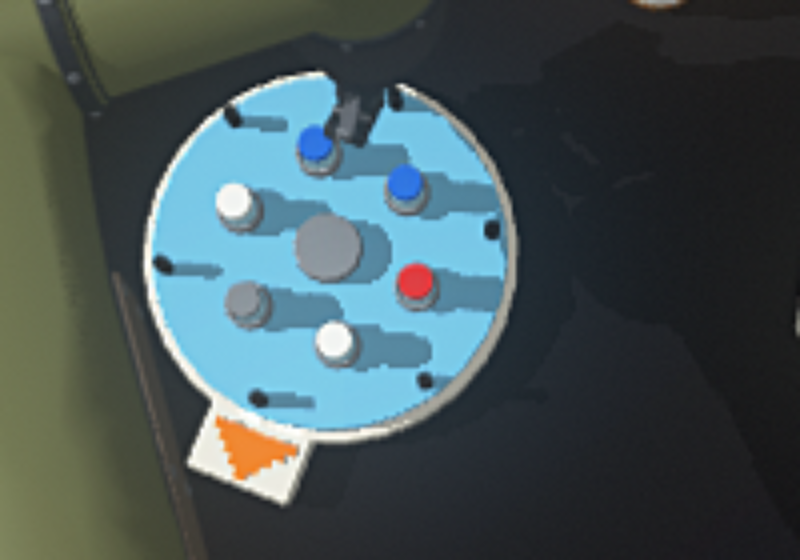

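The stud is moving with the finger: red is now at −114° (crop pixel (415,280)). The finger end at crop (350,145) looks close to the blue cap, so I'll check the clearance.

```bash
python3 - <<'E'
from h import *
c=cam("top"); A=np.array([541.2,37.5])
for n,u,v,z in(("fing",350,146,63),("fing",350,146,75),("fing",332,136,63),("fing",332,136,93),("cap",317,144,91)):
    q=ray(c,[[180+u/4,170+v/4]],z)[0,:2]-A; print(n,z,np.hypot(*q).round(1),np.degrees(np.arctan2(q[1],q[0])).round(1))
print(manip.observe()["tcp_pos"])
E
```

```text
fing 63 65.9 -13.3
fing 75 63.9 -14.4
fing 63 70.8 -3.0
fing 93 65.2 -4.9
cap 91 60.4 3.7
[651.73428507   3.23795466  62.92410697]
```

```bash
python3 - <<'E'
from h import *
c=cam("top"); im=cv2.resize(c["bgr"][185:225,235:295],None,fx=12,fy=12,interpolation=cv2.INTER_CUBIC)
T=np.array([651.7,3.2,63]); A=np.array([541.2,37.5]); r=(T[:2]-A)/np.linalg.norm(T[:2]-A); t=np.array([-r[1],r[0]])
for z,col in((63,(0,0,255)),(95,(0,255,255))):
    for a in(-14.5,14.5):
        for b in(-11,11):
            p=T[:2]+a*r+b*t; u=proj(c,[[*p,z]])[0]; cv2.circle(im,(int((u[0]-235+.5)*12),int((u[1]-185+.5)*12)),4,col,-1)
# stud & front blue vial cap predicted
for ang,rad,z in((-24,105,75),(6,62,93)):
    u=proj(c,[[A[0]+rad*np.cos(np.radians(ang)),A[1]+rad*np.sin(np.radians(ang)),z]])[0]; cv2.circle(im,(int((u[0]-235+.5)*12),int((u[1]-185+.5)*12)),4,(0,255,0),-1)
cv2.imwrite("pics/t3.png",im)
E
```

```text
(no output)
```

View pics/t3.png

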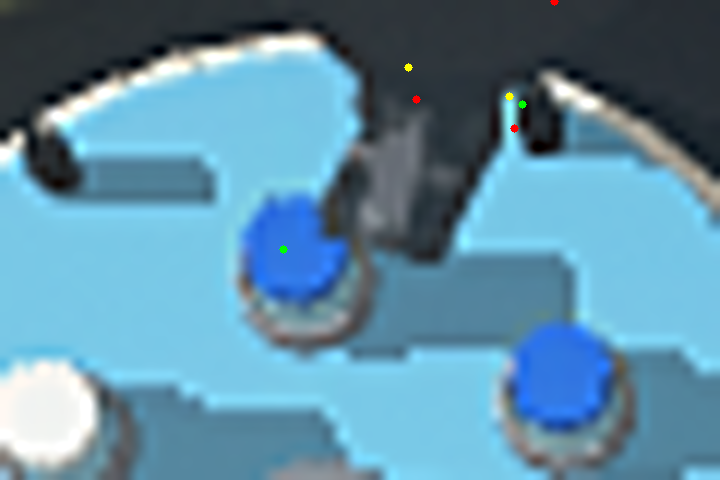

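A knuckle higher up the shut gripper overhangs the blue cap. I'll back off, raise, and turn the gripper so its narrow side faces the vials.

>>> {"op": "apply_moves", "data": {
  "deltas": [
    [-1,0.01,0.03,0.03,0],
    [-1,0.02,0.06,0.13,0],
    [-1,0.02,0.13,0.23,0],
    [-1,0.02,0.13,0.23,0.61],
    [-1,0.009,0.13,0.23,0.61],
    [-1,0.009,0.13,0.23,0.61],
    [-1,0.009,0.13,0.23,0.61],
    [-1,0.009,0.13,0.23,0.61]
  ]
}}

```text
t: 4.5
tcp_pos: [653.5, 44.2, 129.9]
tool_rot: [-2.664, 1.664, -0.002]
force: [0.3, -1.0, 0.9]
finger_gap: 0.002
grasp_force: 0.0
```

>>> {"op": "apply_moves", "data": {
  "deltas": [
    [-1,0,0,0,0.37],
    [-1,0,0,0,0.37],
    [-1,0,0,0,0.37],
    [-1,0,0,0,0.37],
    [-1,0,0,0,0.37],
    [-1,0,0,0,0.37],
    [-1,0,0,0,0.37],
    [-1,0,0,0,0.37]
  ]
}}

```text
t: 5.3
tcp_pos: [653.5, 44.2, 129.9]
tool_rot: [3.141, 0.071, 0.002]
force: [-0.7, -0.4, -0.7]
finger_gap: -0.002
grasp_force: 0.0
```

```bash
python3 - <<'E'
from h import *
from scipy.spatial.transform import Rotation as Ro
o=manip.observe(); y=Ro.from_rotvec(o["tool_rot"]).as_matrix()[:,1]; print(o["tcp_pos"],o["qpos"],np.degrees(np.arctan2(y[1],y[0])))
E
```

```text
[653.53481825  44.16063283 129.91331147] [ 3.72479913e-01  1.94549581e-01  6.78785745e-02  5.99422294e-04
 -1.44272944e+00  1.24347820e+00] -87.40806248802546
```

>>> {"op": "apply_moves", "data": {
  "deltas": [
    [-1,0,0,-0.1,0],
    [-1,0,0,-0.18,0],
    [-1,0,0,-0.23,0],
    [-1,0,0,-0.23,0],
    [-1,0,0,-0.23,0]
  ]
}}

```text
t: 5.8
tcp_pos: [653.7, 43.4, 60.8]
tool_rot: [3.14, 0.06, 0.002]
force: [0.2, 0.2, 0.9]
finger_gap: -0.0
grasp_force: 0.0
```

```bash
python3 - <<'E'
from h import *
o=manip.observe(); print(o["tcp_pos"],o["force"])
A=np.array([541.2,37.5])
P=lambda a:A+112*np.array([np.cos(np.radians(a)),np.sin(np.radians(a))])
s=np.array([652.9,43.2]);a0=3
for i,a in enumerate(range(-2,-107,-5)):
    if i%8==0: print("--",a0,s)
    print(a,((P(a)-s)/300).round(3),round((a-a0)/180,3))
    if i%8==7: s=P(a);a0=a
E
```

```text
[653.69103257  43.37567083  60.78673002] [0.17940271 0.24724746 0.86327157]
-- 3 [652.9  43.2]
-2 [ 0.001 -0.032] -0.028
-7 [-0.002 -0.064] -0.056
-12 [-0.007 -0.097] -0.083
-17 [-0.015 -0.128] -0.111
-22 [-0.026 -0.159] -0.139
-27 [-0.04  -0.188] -0.167
-32 [-0.056 -0.217] -0.194
-37 [-0.074 -0.244] -0.222
-- -37 [630.64717713 -29.90328259]
-42 [-0.021 -0.025] -0.028
-47 [-0.044 -0.048] -0.056
-52 [-0.068 -0.07 ] -0.083
-57 [-0.095 -0.088] -0.111
-62 [-0.123 -0.105] -0.139
-67 [-0.152 -0.119] -0.167
-72 [-0.183 -0.13 ] -0.194
-77 [-0.214 -0.139] -0.222
-- -77 [566.39451809 -71.62944726]
-82 [-0.032 -0.006] -0.028
-87 [-0.064 -0.009] -0.056
-92 [-0.097 -0.009] -0.083
-97 [-0.129 -0.007] -0.111
-102 [-0.162 -0.001] -0.139
```

>>> {"op": "apply_moves", "data": {
  "deltas": [
    [-1,0.001,-0.032,0,-0.028],
    [-1,-0.002,-0.064,0,-0.056],
    [-1,-0.007,-0.097,0,-0.083],
    [-1,-0.015,-0.128,0,-0.111],
    [-1,-0.026,-0.159,0,-0.139],
    [-1,-0.04,-0.188,0,-0.167],
    [-1,-0.056,-0.217,0,-0.194],
    [-1,-0.074,-0.244,0,-0.222]
  ]
}}

```text
t: 6.6
tcp_pos: [632.1, -30.0, 61.9]
tool_rot: [-2.968, 1.022, -0.006]
force: [1.4, 1.5, -0.9]
finger_gap: 0.003
grasp_force: 0.7
```

>>> {"op": "apply_moves", "data": {
  "deltas": [
    [-1,-0.021,-0.025,0,-0.028],
    [-1,-0.044,-0.048,0,-0.056],
    [-1,-0.068,-0.07,0,-0.083],
    [-1,-0.095,-0.088,0,-0.111],
    [-1,-0.123,-0.105,0,-0.139],
    [-1,-0.152,-0.119,0,-0.167],
    [-1,-0.183,-0.13,0,-0.194],
    [-1,-0.214,-0.139,0,-0.222]
  ]
}}

```text
t: 7.4
tcp_pos: [567.9, -71.8, 62.1]
tool_rot: [-2.439, 1.975, -0.005]
force: [1.8, 1.0, -0.2]
finger_gap: 0.004
grasp_force: 0.7
```

```bash
python3 - <<'E'
from h import *
o=manip.observe(); print(o["tcp_pos"],o["force"])
c=cam("top"); m=measure(c); print(m); cv2.imwrite("pics/t4.png",cv2.resize(c["bgr"][170:310,180:380],None,fx=4,fy=4))
s=cam("scene"); print([(b,ray(s,[b[0]],88)[0]) for b in blobs(s,(0,120,70),(7,255,255))])
E
```

```text
[567.94058178 -71.79514023  62.05200104] [ 1.75142369  1.03389086 -0.22968031]
{'axis': array([497.83682251,  14.14366245]), 'r': 92.9667739868164, 'red': array([479.61402408,  33.36342997]), 'redr': np.float64(26.48527602256213), 'redang': np.float64(133.47476726275204), 'arrow': array([416.1813846 ,  79.89251805]), 'arang': np.float64(141.15902630924913), 'arr': np.float64(104.83569312322038)}
[((array([244.6,  34.4]), np.int32(23)), array([-353.31640962, -446.19411096,   88.        ])), ((array([494.1,  41.1]), np.int32(29)), array([-544.46399045,  529.83378524,   88.        ])), ((array([315.3, 186.1]), np.int32(47)), array([476.32036523,  34.5249001 ,  88.        ])), ((array([ 20.8, 220.3]), np.int32(21)), array([ 780.97523899, -624.37938036,   88.        ]))]
```

View pics/t4.png

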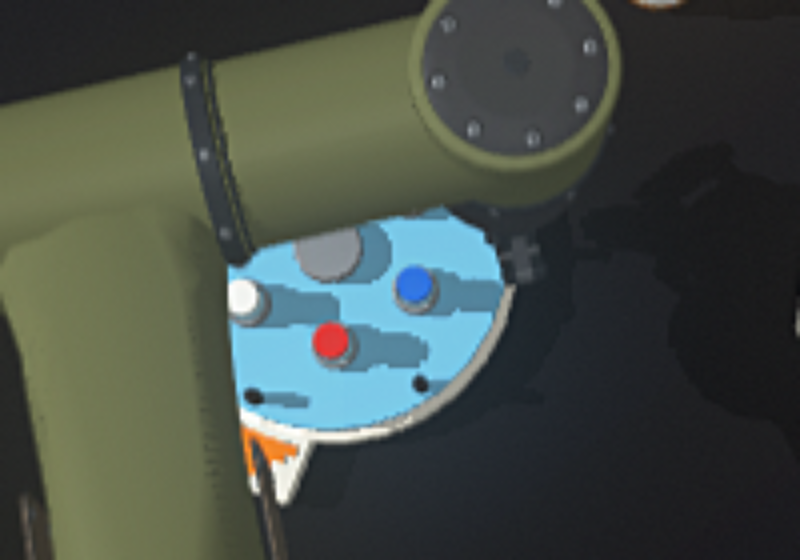

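Red is at −176.2°, leaving 25.9° to go. I'll push 23° more, slowing at the end.

>>> {"op": "apply_moves", "data": {
  "deltas": [
    [-1,-0.032,-0.006,0,-0.028],
    [-1,-0.064,-0.009,0,-0.056],
    [-1,-0.097,-0.009,0,-0.083],
    [-1,-0.122,-0.007,0,-0.106],
    [-1,-0.136,-0.006,0,-0.117],
    [-1,-0.149,-0.004,0,-0.128],
    [-1,-0.149,-0.004,0,-0.128],
    [-1,-0.149,-0.004,0,-0.128]
  ]
}}

```text
t: 8.3
tcp_pos: [522.7, -73.0, 60.4]
tool_rot: [-2.004, 2.418, -0.002]
force: [0.1, -0.2, 0.8]
finger_gap: 0.004
grasp_force: 0.4
```

```bash
cat > look.py <<'E'
from h import *
o=manip.observe(); print(o["t"],o["tcp_pos"],o["force"])
A=np.array([541.2,37.5])
for n in("top","scene"):
    c=cam(n)
    for b in blobs(c,(0,120,70),(7,255,255),8):
        q=ray(c,[b[0]],91 if n=="top" else 89)[0,:2]-A; r=np.hypot(*q)
        if r<90: print(n,b,r.round(1),(np.degrees(np.arctan2(q[1],q[0]))%360).round(1),q+A)
E
python3 look.py
```

```text
8.3 [522.71357153 -72.99577756  60.43523655] [ 0.06529112 -0.20250342  0.82402641]
top (array([252.9, 256.2]), np.int32(9)) 67.8 163.8 [476.07913345  56.4790843 ]
scene (array([324.2, 189. ]), np.int32(49)) 62.7 159.9 [482.31014051  59.04541791]
```

>>> {"op": "apply_moves", "data": {
  "deltas": [
    [-1,-0.01,0.002,0,-0.009],
    [-1,-0.019,0.004,0,-0.017],
    [-1,-0.019,0.004,0,-0.017],
    [-1,0.03,-0.02,0,-0.017],
    [-1,0.06,-0.1,0.1,-0.017],
    [-1,0.06,-0.25,0.25,-0.017],
    [-1,0.06,-0.4,0.3,-0.017],
    [-1,0.06,-0.5,0.3,-0.017]
  ]
}}

```text
t: 9.2
tcp_pos: [540.9, -225.0, 152.9]
tool_rot: [-1.936, 2.47, -0.006]
force: [0.3, 0.5, -0.2]
finger_gap: -0.003
grasp_force: 0.0
```

```bash
python3 look.py; python3 - <<'E'
from h import *
c=cam("top"); cv2.imwrite("pics/t5.png",cv2.resize(c["bgr"][170:310,200:430],None,fx=3.4,fy=3.4)); print(measure(c), ray(c,[[400.2,234.9]],62))
E
```

```text
9.2 [ 540.94253675 -225.03310812  152.89698917] [ 0.30400131  0.48213545 -0.18096443]
top (array([248.7, 252.9]), np.int32(27)) 64.1 152.7 [484.27501183  66.88079125]
scene (array([325.2, 189.3]), np.int32(46)) 63.3 157.5 [482.75961293  61.73635434]
{'axis': array([534.70812988,  78.63583374]), 'r': 104.02214813232422, 'red': array([484.48931967,  62.20147463]), 'redr': np.float64(52.83954067789837), 'redang': np.float64(-161.87905474255857), 'arrow': array([416.5194332 ,  92.93115826]), 'arang': np.float64(173.10338241256017), 'arr': np.float64(119.05009167189688)} [[ 530.08722589 -312.1908052    62.        ]]
```

View pics/t5.png

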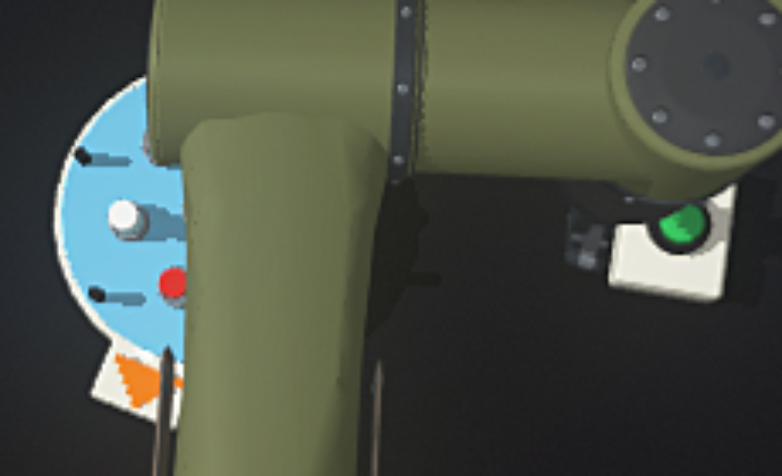

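Red is now within about 2 mm of the front spot. I'll go above the button and take one check before pressing.

>>> {"op": "apply_moves", "data": {
  "deltas": [
    [-1,-0.03,-0.15,0,0],
    [-1,-0.03,-0.296,0,0],
    [-1,-0.03,-0.296,-0.13,0],
    [-1,-0.03,-0.296,-0.2,0],
    [-1,-0.03,-0.296,-0.2,0],
    [-1,-0.03,-0.296,-0.2,0]
  ]
}}

```text
t: 9.95
tcp_pos: [531.0, -311.3, 89.6]
tool_rot: [1.938, -2.472, -0.0]
force: [0.6, -0.1, 1.0]
finger_gap: 0.002
grasp_force: 0.0
```

```bash
python3 look.py; python3 - <<'E'
from h import *
print(measure(cam("top")))
s=cam("scene"); im=s["bgr"].copy(); T=manip.observe()["tcp_pos"]
for X,col in((T,(0,0,255)),((530,-312,62),(255,0,255)),((483.8,60.8,93),(255,255,0))):
    u=proj(s,[X])[0]; print(u); cv2.circle(im,tuple(int(v) for v in u.round()),1,col,-1)
cv2.imwrite("pics/s5.png",cv2.resize(im[140:260,140:380],None,fx=3.3,fy=3.3))
E
```

```text
9.95 [ 531.03321825 -311.29168309   89.64952391] [ 0.59749611 -0.09167464  0.97388912]
top (array([250.5, 253.2]), np.int32(39)) 62.9 156.6 [483.50508628  62.44050296]
scene (array([325.3, 189.4]), np.int32(44)) 63.1 157.1 [483.06389918  62.05890439]
{'axis': array([541.23608398,  37.59279251]), 'r': 114.62533569335938, 'red': array([483.75154244,  62.44234098]), 'redr': np.float64(62.62565429623571), 'redang': np.float64(156.62202730429757), 'arrow': array([415.98303098,  88.32460626]), 'arang': np.float64(157.95035201626553), 'arr': np.float64(135.13713113767446)}
[182.54197395 175.97216602]
[184.56391065 183.795527  ]
[324.84803622 188.33868806]
```

View pics/s5.png

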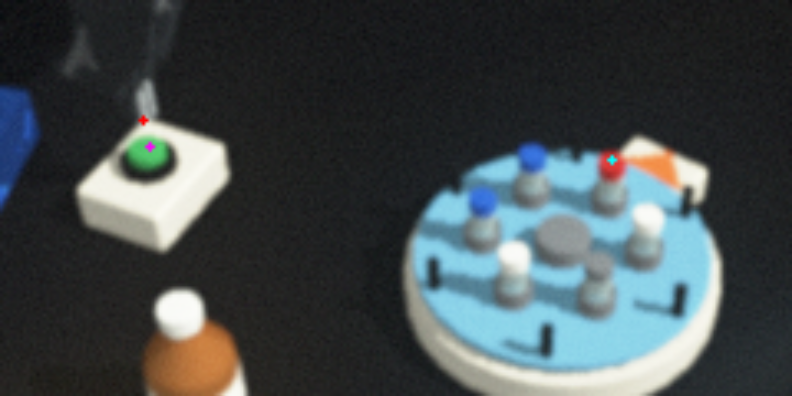

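Red is 1.5 mm off front with the turntable unobstructed, and the tip stands over the button centre. I'll press in steps.

>>> {"op": "apply_moves", "data": {
  "deltas": [
    [-1,0,0,-0.06,0],
    [-1,0,0,-0.085,0],
    [-1,0,0,-0.1,0],
    [-1,0,0,-0.108,0],
    [-1,0,0,-0.112,0],
    [-1,0,0,-0.112,0],
    [-1,0,0,-0.112,0]
  ]
}}

```text
t: 10.85
tcp_pos: [531.1, -311.9, 56.5]
tool_rot: [-1.936, 2.474, -0.001]
force: [-1.9, 2.2, 5.5]
finger_gap: -0.004
grasp_force: 2.3
```

>>> {"op": "apply_moves", "data": {
  "deltas": [
    [-1,0,0,-0.008,0],
    [-1,0,0,-0.01,0],
    [-1,0,0,-0.01,0],
    [-1,0,0,-0.01,0]
  ]
}}

```text
t: 11.25
tcp_pos: [531.3, -312.1, 56.0]
tool_rot: [-1.937, 2.473, -0.003]
force: [-6.5, 6.0, 16.1]
finger_gap: 0.002
grasp_force: 8.0
```

Force rose to 16 N with hardly any further travel, so the button is at its bottom stop. I'll release it.

>>> {"op": "apply_moves", "data": {
  "deltas": [
    [-1,0,0,0.02,0],
    [-1,0,0,0.1,0],
    [-1,0,0,0.25,0],
    [-1,0,0,0.3,0],
    [-1,0,0,0.3,0],
    [-1,0,0,0.3,0]
  ]
}}

```text
t: 11.85
tcp_pos: [531.0, -311.8, 142.2]
tool_rot: [-1.936, 2.474, 0.0]
force: [0.2, -0.1, -0.6]
finger_gap: 0.004
grasp_force: 0.0
```

```bash
python3 look.py; python3 -c "
from h import *
print(manip.sign_off())"
```

```text
11.85 [ 530.96502308 -311.84186151  142.18083509] [ 0.17966074 -0.14079858 -0.57371267]
top (array([250.7, 253.2]), np.int32(42)) 62.7 157.0 [483.50170609  61.94781122]
scene (array([325.3, 189.5]), np.int32(45)) 62.8 156.9 [483.43428699  62.13555305]
the job is handed in; nothing more can be done
None
```

The job is handed in: the red-capped vial stands about 1.5 mm from the front position, and the start button was then pressed to its stop and released; the hand-in gave no verdict.

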